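Complete and close the fragrance sample case

TASK

The grey sample case is one vial short: take the orange-capped vial out of the wooden rack and stand it all the way down in the empty well of the case. Then swing the upper shell over from behind and press it fully down, so that the two shell halves meet edge to edge all round with both vials inside. Leave the white-capped vial in the rack, and leave the soap bar, the tape roll and the scissors where they lie.

Things in the scene. Friction and masses are not known exactly. Their poses are not given: they have to be found in the camera images.
- case: grey plastic clamshell case, lower half, fixed to the bench: 120 mm (its x) by 190 mm (its y), rim 60 mm high, walls 5 mm. Origin: centre of underside; x towards the hinge (away from the robot), y left along the hinge, z up. The white insert's top is 46 mm above the bench; two round wells 25 mm wide, 40 mm deep, at y = +45 and -45 mm, x = 0
- well_empty (a point): centre of the floor of the empty well (case x = 0, y = -45, z = 6 mm); the mouth is 40 mm above it
- well_full (a point): centre of the floor of the well that already holds the blue-capped vial (case x = 0, y = +45, z = 6 mm)
- hinge_mid (a point): middle of the hinge axis, at the rear rim of the lower half (case x = +60, z = 60 mm); the axis runs along the case's y
- case_lid (a joint): angle of the upper shell half about the hinge, rad: 0 = closed, rims meeting; starts at 1.75 to 1.95, standing up and leaning back behind the hinge; stop at 2.0. The hinge is stiff (0.32 N m friction): the shell stays wherever it is left, does not fall shut and must be pushed all the way down; 2 to 5 N near its free edge moves it
- lid_edge (a point): upper shell: middle of its outer top edge on the free side, 120 mm from the hinge axis and 44 mm above the rim plane. Shell 190 mm wide, hollow, 5 mm walls; closed, its flat outer top is 104 mm above the bench. Its ceiling clears seated vials by 3 mm: a vial not fully down stops it
- rack: wooden block 64 mm (its x) by 150 mm (its y) by 46 mm high, fixed to the bench, origin at the centre of its underside, two wells 25 mm wide, 40 mm deep at y = +40 and -40 mm, x = 0 (floors 6 mm above the bench)
- vial_orange: amber vial with an orange cap, 22 mm diameter, 90 mm long, about 40 to 85 g; the cap is the top 25 mm. Origin: centre of its underside, z up along the vial. Starts standing in one of the two rack wells, 50 mm showing
- vial_white: the same vial with a white cap; starts in the other rack well and stays there
- vial_blue: the same vial with a blue cap; already stands in the left well of the case and stays there
- soap_bar: bystander: wrapped soap bar, 81 x 106 x 27 mm with its loose wrapper flap, near the robot's edge of the table, origin at the underside
- tape_roll: bystander: roll of tape lying flat, 108 mm diameter, 48 mm high, behind the work, to the right of its middle; origin at the centre of the underside
- scissors: bystander: orange-handled scissors, 88 x 201 x 8 mm, to the right near the front edge; origin at the underside

How it is judged:
By the outcome, as a careful person would: the job done as asked, in the order asked, and still so for the second after the job is handed in, with the robot touching nothing.
It also fails if it takes over 56 s, if anything falls off the work surface, if the arm or the gripper's body presses on something with over 40 N, if the wrist force passes 120 N, or if a joint passes its speed limit or range.

ROBOT

A 6-joint arm with a two-finger parallel gripper is mounted at the origin on a cart in front of the work surface, level with it; the furniture and walls round the work are solid. World frame = base frame: x ahead of the robot, y to its left, z up, the work surface at z = 0. Lengths are in m, angles in rad, forces in N, time in s.
With the tool pointing down it reaches from about 0.3 to 0.85 m from the base axis. Payload 4.2 kg.
Tool frame: the origin (TCP) lies on the centre line of the jaws, within the pads' length; the fingertips stand r.tip_extent ahead of it and the grasp point (between the pads) is the TCP (r.tip_extent is the distance from the TCP to the fingertips, in m); z points along the fingers, y is the direction in which the jaws open and shut (so a half turn about z gives the same grasp; the last joint's range is limited). The gripper opens to 91 mm and grips with 3 to 60 N. Pads are 32 mm wide; open, the fingers measure 118 mm over their backs; the gripper's body (76 mm by 178 mm) begins 60 mm behind the grasp point.
Start: joints at [-1.171, 0.32, 1.565, -0, 1.257, -0.02], TCP at [0.234, -0.525, 0.233] pointing down, gripper open.
Joint ranges: [-3.11, 3.11], [-0.84, 2.01], [0.21, 2.61], [-1.34, 4.49], [0.05, 2.63], [-2.56, 2.56]. Speed limits (rad/s): [2.57, 2.57, 3.14, 3.14, 3.14, 3.14].

INTERFACE

Orientations are given as a unit quaternion [w, x, y, z].
In Python, from workcell import r, camera, camera_params, close_job gives the robot as it stands.
- The arm moves only by the shell command python3 -m inch 'ROWS' [FORCE]. ROWS is text: rows parted by semicolons, each of 7 numbers parted by spaces: the shift along the world's x, y, z as a fraction of full scale, then the turn, a rotation vector about the world's x, y, z as a fraction of full scale, then the closure, from 0 (fully open) to 1 (shut). In form: x y z wx wy wz claw; .... A call has exactly 5 rows; each row is the pose to reach, as a shift and turn from the pose commanded when the call began; what a row does not reach only later rows make up. Full scale, the value 1, is 0.5 m for a shift and 60 degrees for a turn. A row lasts 1/12 s, in which the tool goes at most 41.7 mm and 7.16 degrees, less where a joint would pass 70% of its speed; a pose out of reach is approached as far as the arm can. A call with a number of a shift or a turn outside -1 to 1 is refused whole. A call with a gripper value outside its range is refused whole. The fingers move at their own pace and stop on an object; FORCE is the grip in N (left out, the last holds). Time passes only in rows, so rows that repeat a pose let the fingers close, or fill a call up. It gives the time, the measured TCP pose, the force and the opening at its end, in the units of the state.
- r.state(): the state, without advancing time (a new reading comes with each control period).
- camera(name): name is "scene" or "top" or "wrist"; returns the picture (384x512x3 uint8, blue, green, red); there is no depth.
- camera_params(name): a dict with "fx", "fy", "cx", "cy" (pixels), "xyz" and "rotation" of the camera in the world. Camera axes: x right, y down, z forward; pixel columns grow to the right and rows downward; lengths in m; the calibration is good to about 2 mm. A picture is of the moment at which its call begins: read the wrist's pose just before it. camera_params takes no time and is no camera call; for the wrist camera it gives the pose at the moment of the call.
- close_job(): hands the job in, once; it reports no verdict.
The state is a dict: "t": time; "joints": joint angles; "qvel": joint speeds; "joint_efforts": joint torques, N m; "eef_pos": TCP position; "ee_rot": TCP orientation; "contact_force": force on the tool from outside, world axes, zero at the start; "ft_torque": the same for the moment, N m; "finger_gap": finger opening in m.
Only numpy, scipy, OpenCV 4.12 (cv2) and the standard library are available. Lean on these libraries where they do the work, as an engineer would, in place of code of your own. Each camera call takes 0.05 s, during which the arm holds its last target.

## Working session

There is one attempt and no reset: what is moved stays moved. The work goes in short steps, Python scripts to look and compute and a shell command to move; the robot and the scene stay as the last step left them, time stands still between calls to the robot, and variables do not carry over. Pictures are saved under pics/ and viewed, and the job is handed in when it is done.

```bash
ls; mkdir -p pics; python3 - <<'E'
from workcell import r,camera,camera_params
import cv2
s=r.state();print(s,r.tip_extent)
for n in("scene","top"):
    cv2.imwrite(f"pics/{n}0.png",camera(n));print(n,camera_params(n))
E
```

```text
pics
{'t': 0.0, 'joints': array([-1.17098646e+00,  3.20274220e-01,  1.56566352e+00,  1.23182033e-06,
        1.25738783e+00, -1.99997121e-02]), 'qvel': array([ 0.00127186, -0.00079054,  0.00108239,  0.00099952, -0.00087984,
       -0.00142732]), 'joint_efforts': array([ 9.48464840e-04, -4.12458730e+01, -2.31972027e+01,  7.31080910e-02,
        4.56232333e-02, -1.66141681e-04]), 'eef_pos': array([ 0.23418203, -0.52464086,  0.23213643]), 'ee_rot': array([-8.50989993e-04,  9.78050430e-01,  2.08366517e-01, -1.62982028e-04]), 'contact_force': array([ 0.33527476,  0.001426  , -0.09810674]), 'ft_torque': array([ 0.00661861, -0.02906941,  0.00174178]), 'finger_gap': 0.09094317256354621} 0.019
scene {'fx': 358.134167200339, 'fy': 358.134167200339, 'cx': 248.56908840072342, 'cy': 189.31736475942824, 'xyz': array([-0.05967825,  0.65733165,  0.63538275]), 'rotation': array([ 0.19658083, -0.38699177,  0.80219988, -0.40996183])}
top {'fx': 417.1454106744369, 'fy': 417.1454106744369, 'cx': 254.1144280340774, 'cy': 195.79116756706273, 'xyz': array([0.24568536, 0.1642168 , 1.34705074]), 'rotation': array([-0.07528076,  0.72987909, -0.67542933,  0.07351555])}
```

View pics/scene0.png

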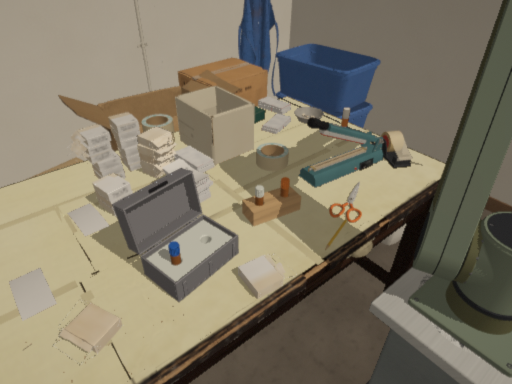

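View pics/top0.png

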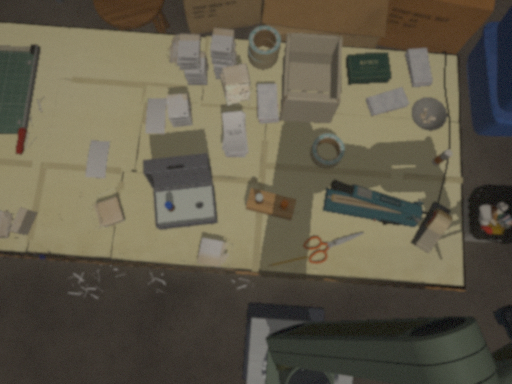

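The scene picture shows the case with blue vial at about (175,250) and the empty well at (207,238). The rack has the white cap at (260,190) and the orange cap at (285,185). I'll zoom in on both views.

```bash
python3 - <<'E'
import cv2
a=cv2.imread("pics/scene0.png")[160:300,110:310];cv2.imwrite("pics/sz.png",cv2.resize(a,None,fx=4,fy=4,interpolation=cv2.INTER_CUBIC))
b=cv2.imread("pics/top0.png")[145:235,140:300];b=cv2.convertScaleAbs(b,alpha=1.5,beta=20);cv2.imwrite("pics/tz.png",cv2.resize(b,None,fx=5,fy=5,interpolation=cv2.INTER_CUBIC))
E
```

```text
(no output)
```

View pics/sz.png

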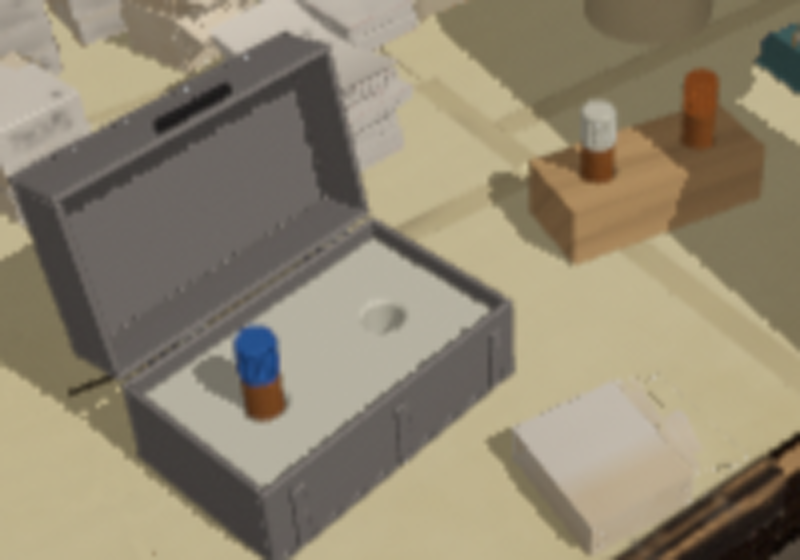

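View pics/tz.png

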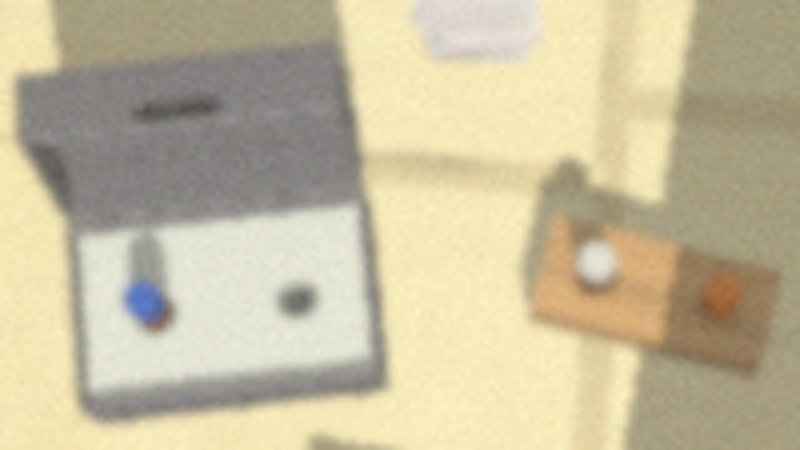

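```bash
cat > h.py <<'E'
import numpy as np
from scipy.spatial.transform import Rotation as R
from scipy.optimize import least_squares
def Rq(q): return R.from_quat([q[1],q[2],q[3],q[0]])
def proj(P,c):
    p=Rq(c["rotation"]).inv().apply(np.atleast_2d(np.asarray(P,float))-c["xyz"]); return np.c_[c["fx"]*p[:,0]/p[:,2]+c["cx"],c["fy"]*p[:,1]/p[:,2]+c["cy"]]
def ray(u,c,z):
    d=Rq(c["rotation"]).apply([(u[0]-c["cx"])/c["fx"],(u[1]-c["cy"])/c["fy"],1]); return c["xyz"]+d*(z-c["xyz"][2])/d[2]
def place(L,p):
    L=np.atleast_2d(np.asarray(L,float));c,s=np.cos(p[2]),np.sin(p[2]); return np.c_[p[0]+c*L[:,0]-s*L[:,1],p[1]+s*L[:,0]+c*L[:,1],L[:,2]]
def fit(obs,p0):
    def f(p): return np.concatenate([w*(proj(place(L,p),c)[0]-u) for L,c,u,w in obs])
    s=least_squares(f,p0,loss="soft_l1"); return s.x,f(s.x).reshape(-1,2)
E
python3 - <<'E'
from h import *
from workcell import camera_params
S,T=camera_params("scene"),camera_params("top")
sz=lambda u,v:np.array([(u+.5)/4-.5+110,(v+.5)/4-.5+160])
tz=lambda u,v:np.array([(u+.5)/5-.5+140,(v+.5)/5-.5+145])
obs=[([-.06,.095,.06],S,sz(268,490),1),([-.06,-.095,.06],S,sz(512,303),1),([.06,-.095,.06],S,sz(372,222),1),([.06,.095,.06],S,sz(126,388),1),
([0,-.045,.046],S,sz(383,317),2),([0,-.045,.046],T,tz(297,299),2),([0,.045,.096],S,sz(257,335),1),([0,.045,.096],T,tz(145,299),1),
([-.06,-.095,.0],T,tz(385,388),.5),([-.06,.095,.0],T,tz(97,415),.5)]
p,e=fit(obs,[.45,.2,0]);print("case",p,"\n",e.round(1).tolist(), "well",place([0,-.045,.046],p))
for nm,sgn in(("a",1),("b",-1)):
  obs=[([0,.04,.096],S,sz(599,108),2),([0,-.04,.096],S,sz(702,77),2),([0,.04,.096],T,tz(597,262),2),([0,-.04,.096],T,tz(722,296),2),
  ([-.032,.075,.046],S,sz(575,207),1),([-.032,-.075,.046],S,sz(764,150),1),([.032,.075,.046],S,sz(530,163),1),
  ([.032,.075,.046],T,tz(556,215),1),([.032,-.075,.046],T,tz(780,267),1),([-.032,.075,.046],T,tz(532,315),1)]
p,e=fit(obs,[.45,0,0]);print("rack",p,"\n",e.round(1).tolist(),"orange",place([0,-.04,.096],p))
# lid angle
E
```

```text
case [0.47452955 0.39586943 0.20122203] 
 [[-0.2, 2.3], [1.3, -1.0], [0.2, -1.9], [-1.2, -0.6], [0.9, -0.4], [-0.7, -0.8], [-0.1, 0.8], [-1.4, 0.0], [0.4, 0.3], [0.1, 1.2]] well [[0.48352355 0.35177739 0.046     ]]
rack [ 0.50507136  0.12439664 -0.17440429] 
 [[0.5, 0.9], [0.8, -0.1], [-0.7, -1.0], [-0.0, -1.9], [0.3, 1.7], [1.0, -0.8], [-0.0, -0.7], [-0.6, -0.0], [0.2, 1.0], [-0.8, -1.0]] orange [[0.4981305  0.08500344 0.096     ]]
```

```bash
python3 -m inch '0.08 0.18 0.02 0 0 -0.1 0; 0.16 0.37 0.04 0 0 -0.21 0.3; 0.16 0.37 0.04 0 0 -0.21 0.3; 0.16 0.37 0.04 0 0 -0.21 0.3; 0.16 0.37 0.04 0 0 -0.21 0.3'; python3 -m inch '0.16 0.38 0.05 0 0 0 0.3; 0.16 0.38 0.05 0 0 0 0.3; 0.16 0.38 0.05 0 0 0 0.3; 0.16 0.38 0.05 0 0 0 0.3; 0.16 0.38 0.05 0 0 0 0.3'
```

```text
t: 0.52
eef_pos: [0.3146, -0.3376, 0.2528]
ee_rot: [-0.001, 0.995, 0.1, -0.0]
contact_force: [1.0, -0.1, -0.6]
finger_gap: 0.0673
t: 0.93
eef_pos: [0.3944, -0.1481, 0.2781]
ee_rot: [-0.0, 0.995, 0.1, -0.0]
contact_force: [0.2, 0.5, 0.0]
finger_gap: 0.064
```

```bash
python3 -m inch '0.16 0.38 0.04 0 0 0 0.3; 0.16 0.38 0.04 0 0 0 0.3; 0.16 0.38 0.04 0 0 0 0.3; 0.16 0.38 0.04 0 0 0 0.3; 0.16 0.38 0.04 0 0 0 0.3';python3 - <<'E'
from workcell import r,camera,camera_params
from h import *
import cv2
T=camera_params("wrist");cv2.imwrite("pics/w1.png",camera("wrist"));print(T,r.state()["joints"])
print(proj([[.498,.085,.096],[.4835,.3518,.046]],T))
E
```

```text
t: 1.35
eef_pos: [0.4745, 0.0421, 0.298]
ee_rot: [0.0, 0.995, 0.1, -0.0]
contact_force: [-0.2, -0.1, 0.2]
finger_gap: 0.0638
{'fx': 310.5745220398002, 'fy': 310.5745220398002, 'cx': 257.18812882605664, 'cy': 190.60605076947223, 'xyz': array([0.54409633, 0.05647355, 0.44929697]), 'rotation': array([ 0.09862686,  0.76773832, -0.62799421, -0.08046045])} [0.07273471 0.12910745 1.65295258 0.00650129 1.35541554 1.43727155]
[[224.33394472 145.62023065]
 [ 17.21300907 110.2435756 ]]
```

View pics/w1.png

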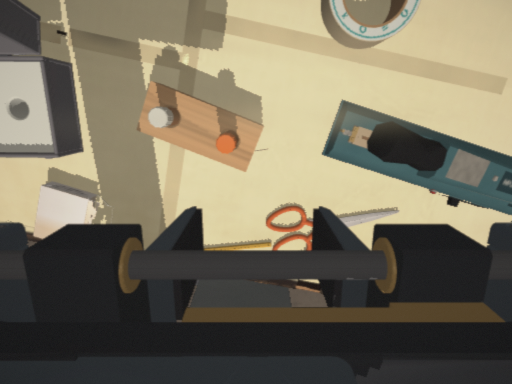

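The wrist picture shows the orange cap at (227,143), the white cap at (161,117), the rack around both, and the empty well at (18,109).

```bash
python3 - <<'E'
from h import *
import cv2
from workcell import camera_params
T=camera_params("wrist")
im=cv2.imread("pics/w1.png");h=cv2.cvtColor(im,cv2.COLOR_BGR2HSV)
m=((h[...,0]<12)&(h[...,1]>190)&(h[...,2]>120)).astype(np.uint8);m[200:]=0
n,l,s,c=cv2.connectedComponentsWithStats(m);print(s[1:],c[1:])
i=1+s[1:,4].argmax()
print(ray(c[i],T,.09),ray(c[i],T,.096)); print("well",ray((18,109),T,.046),"white",ray((160.5,117),T,.096))
z=im[60:190,0:290];cv2.imwrite("pics/w1z.png",cv2.resize(z,None,fx=2.7,fy=2.7,interpolation=cv2.INTER_CUBIC))
E
```

```text
[] []Traceback (most recent call last):
  File "<stdin>", line 8, in <module>
ValueError: attempt to get argmax of an empty sequence
```

```bash
python3 - <<'E'
from h import *
import cv2
from workcell import camera_params
T=camera_params("wrist")
im=cv2.imread("pics/w1.png");print(im[143,227],im[135,240])
print("or",ray((227,143),T,.096),"well",ray((18,109),T,.046),"white",ray((160.5,117),T,.096))
z=im[60:190,0:290];cv2.imwrite("pics/w1z.png",cv2.resize(z,None,fx=2.7,fy=2.7,interpolation=cv2.INTER_CUBIC))
E
```

```text
[ 69 122 218] [113 156 199]
or [0.50522538 0.09032852 0.096     ] well [0.48766671 0.36071952 0.046     ] white [0.51844251 0.16787814 0.096     ]
```

View pics/w1z.png

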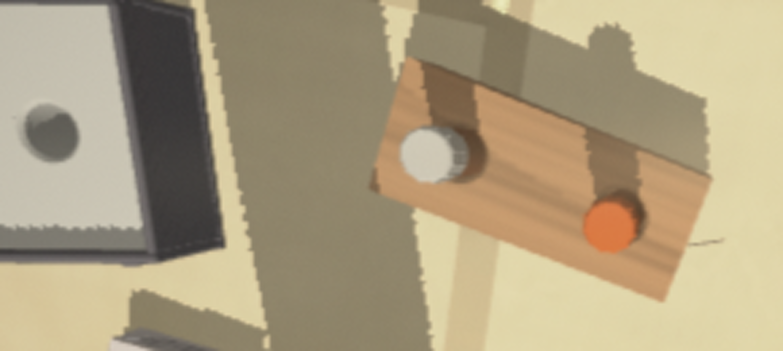

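```bash
python3 - <<'E'
from workcell import r,camera,camera_params
from h import *
import cv2
s=r.state();T=camera_params("wrist");im=camera("wrist");T2=camera_params("wrist");print(s["eef_pos"],r.state()["eef_pos"],T["xyz"],T2["xyz"])
h=cv2.cvtColor(im,cv2.COLOR_BGR2HSV)
m=((h[...,0]<14)&(h[...,1]>150)&(h[...,2]>150)).astype(np.uint8);m[200:]=0;m[:,:190]=0
n,l,st,c=cv2.connectedComponentsWithStats(m);print(st[1:],c[1:]);i=1+st[1:,4].argmax();print(ray(c[i],T,.096))
z=im[60:190,0:290];cv2.imwrite("pics/w2z.png",cv2.resize(z,None,fx=2.7,fy=2.7,interpolation=cv2.INTER_CUBIC))
for u in(((50+.5)/2.7-.5,(132+.5)/2.7+59.5),):print(ray(u,T,.046))
E
```

```text
[0.47769234 0.04835316 0.29843883] [0.47612703 0.04465588 0.29789212] [0.54666399 0.06196083 0.45008874] [0.54544124 0.05906404 0.44932083]
[[222 139  20  19 286]] [[231.31468531 148.15734266]]
[0.50048883 0.0844763  0.096     ]
[0.48824887 0.36047442 0.046     ]
```

View pics/w2z.png

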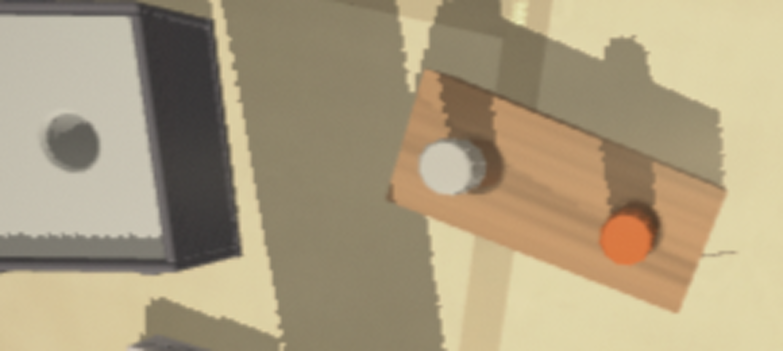

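```bash
python3 -m inch '0.05 0.09 -0.08 0 0 0 0.3; 0.05 0.09 -0.16 0 0 0 0.3; 0.05 0.09 -0.24 0 0 0 0.3; 0.05 0.09 -0.28 0 0 0 0.3; 0.05 0.09 -0.28 0 0 0 0.3'; python3 -m inch '0 0 0 0 0 0 0.3; 0 0 0 0 0 0 0.3; 0 0 0 0 0 0 0.3; 0 0 0 0 0 0 0.3; 0 0 0 0 0 0 0.3';python3 - <<'E'
from workcell import r,camera,camera_params
from h import *
import cv2
T=camera_params("wrist");im=camera("wrist");print(r.state()["eef_pos"])
h=cv2.cvtColor(im,cv2.COLOR_BGR2HSV)
m=((h[...,0]<14)&(h[...,1]>150)&(h[...,2]>150)).astype(np.uint8)
n,l,st,c=cv2.connectedComponentsWithStats(m);i=1+st[1:,4].argmax();print(st[i],c[i],ray(c[i],T,.096))
cv2.imwrite("pics/w3.png",im)
E
```

```text
t: 1.87
eef_pos: [0.4942, 0.0839, 0.1514]
ee_rot: [0.001, 0.995, 0.1, -0.008]
contact_force: [-0.9, -1.3, -0.2]
finger_gap: 0.0637
t: 2.28
eef_pos: [0.5003, 0.0848, 0.1598]
ee_rot: [-0.0, 0.995, 0.1, 0.002]
contact_force: [0.7, 0.2, -1.0]
finger_gap: 0.064
[0.50002153 0.08481913 0.15942874]
[242 198  32  27 641] [257.51014041 210.68954758] [0.50039287 0.08472221 0.096     ]
```

View pics/w3.png

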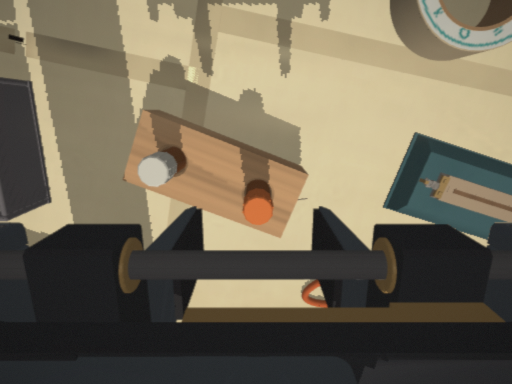

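The orange cap sits at (257,211), centred between the fingers, and the estimate agrees with the TCP within 1 mm. I'll descend and grip.

```bash
python3 -m inch '0 0 -0.06 0 0 0 0.3; 0 0 -0.12 0 0 0 0.3; 0 0 -0.16 0 0 0 0.3; 0 0 -0.16 0 0 0 0.3; 0 0 -0.16 0 0 0 0.3' 25; python3 -m inch '0 0 0 0 0 0 0.7; 0 0 0 0 0 0 0.8; 0 0 0 0 0 0 0.9; 0 0 0 0 0 0 0.9; 0 0 0 0 0 0 0.9' 25;python3 -m inch '0 0 0 0 0 0 0.9; 0 0 0 0 0 0 0.9; 0 0 0 0 0 0 0.9; 0 0 0 0 0 0 0.9; 0 0 0 0 0 0 0.9' 25
```

```text
t: 2.75
eef_pos: [0.4992, 0.0849, 0.078]
ee_rot: [0.0, 0.995, 0.1, -0.001]
contact_force: [0.4, 0.2, 0.6]
finger_gap: 0.0636
t: 3.17
eef_pos: [0.4998, 0.085, 0.0787]
ee_rot: [0.0, 0.995, 0.1, 0.001]
contact_force: [0.9, 0.2, -0.4]
finger_gap: 0.0332
t: 3.58
eef_pos: [0.4995, 0.0849, 0.0782]
ee_rot: [0.0, 0.995, 0.1, 0.0]
contact_force: [0.2, 0.1, 2.3]
finger_gap: 0.0213
```

```bash
python3 -m inch '0 0 0.04 0 0 0 0.9; 0 0 0.10 0 0 0 0.9; 0 0 0.16 0 0 0 0.9; 0 0 0.22 0 0 0 0.9; 0 0 0.26 0 0 0 0.9' 25; python3 -m inch '0 0 0.04 0 0 0 0.9; 0 0.04 0.04 0 0 0 0.9; -0.01 0.08 0.04 0 0 0 0.9; -0.02 0.13 0.04 0 0 0 0.9; -0.02 0.18 0.04 0 0 0 0.9' 25;python3 - <<'E'
from workcell import r,camera,camera_params
import cv2
cv2.imwrite("pics/s4.png",camera("scene")[:300,100:400]);print(r.state()["eef_pos"],r.state()["finger_gap"],r.state()["contact_force"])
E
```

```text
t: 4.0
eef_pos: [0.5001, 0.085, 0.2106]
ee_rot: [-0.0, 0.995, 0.1, 0.002]
contact_force: [0.6, 0.5, -0.3]
finger_gap: 0.0216
t: 4.42
eef_pos: [0.4883, 0.1754, 0.2278]
ee_rot: [0.0, 0.995, 0.099, -0.001]
contact_force: [0.3, -0.6, -1.0]
finger_gap: 0.0209
[0.48896044 0.17975436 0.22775497] 0.02143773766905318 [ 1.15332013  4.80496884 -0.24551592]
```

View pics/s4.png

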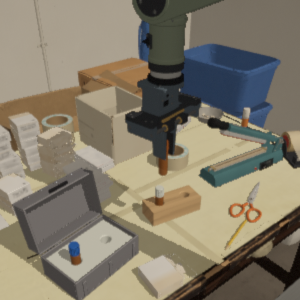

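The vial is held upright, clear of the rack, with the white vial still in place. I'll move partway to the case and measure the well.

```bash
python3 -m inch '0 0.07 0.02 0 0 0 0.9; -0.01 0.14 0.02 0 0 0 0.9; -0.02 0.20 0.02 0 0 0 0.9; -0.02 0.24 0.02 0 0 0 0.9; -0.02 0.24 0.02 0 0 0 0.9' 25; python3 -m inch '0 0 0 0 0 0 0.9; 0 0 0 0 0 0 0.9; 0 0 0 0 0 0 0.9; 0 0 0 0 0 0 0.9; 0 0 0 0 0 0 0.9' 25;python3 - <<'E'
from workcell import r,camera,camera_params
from h import *
import cv2,pickle
T=camera_params("wrist");im=camera("wrist");print(r.state()["eef_pos"])
pickle.dump(T,open("T5.pkl","wb"));cv2.imwrite("pics/w5.png",im);print(proj(place([0,-.045,.046],[.4745,.3959,.2012]),T))
E
```

```text
t: 4.88
eef_pos: [0.479, 0.2984, 0.2373]
ee_rot: [-0.001, 0.995, 0.102, -0.0]
contact_force: [-0.8, 0.2, -0.2]
finger_gap: 0.0209
t: 5.3
eef_pos: [0.4795, 0.294, 0.2381]
ee_rot: [0.0, 0.995, 0.099, 0.0]
contact_force: [-0.4, 0.8, -0.5]
finger_gap: 0.0214
[0.47955291 0.2941425  0.23811076]
[[207.15559384 161.3836988 ]]
```

View pics/w5.png

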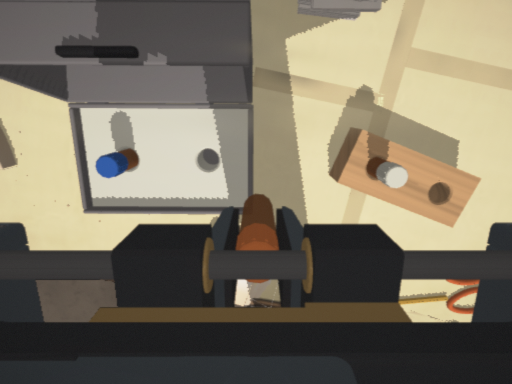

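```bash
python3 - <<'E'
import cv2
im=cv2.imread("pics/w5.png")
cv2.imwrite("pics/w5z.png",cv2.resize(im[90:220,60:270],None,fx=3.8,fy=3.8,interpolation=cv2.INTER_CUBIC))
E
```

```text
(no output)
```

View pics/w5z.png

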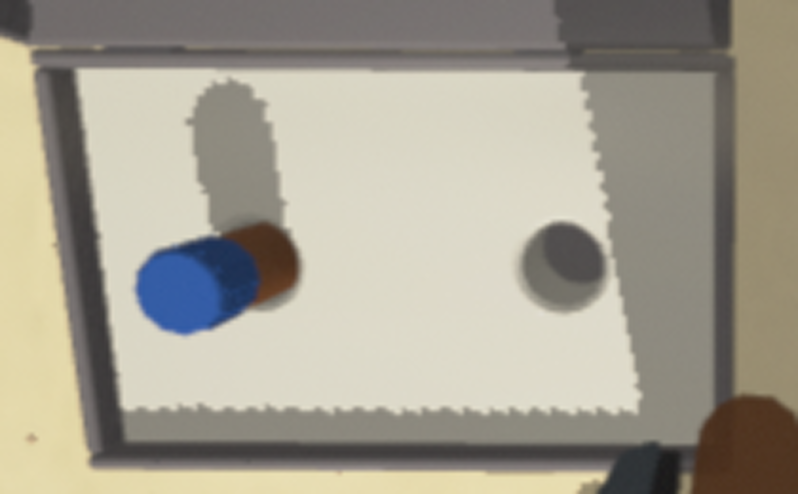

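```bash
python3 - <<'E'
from h import *
import pickle
T=pickle.load(open("T5.pkl","rb"))
z=lambda u,v:np.array([(u+.5)/3.8-.5+60,(v+.5)/3.8-.5+90])
print(ray(z(563,266.5),T,.046))
L,u=[.06,.095,.06],z(35,53)
obs=[([0,-.045,.046],T,z(563,266.5),3),([-.06,.095,.06],T,z(92,467),1),([.06,.095,.06],T,z(34,51),1),([.06,-.095,.06],T,z(735,57),1)]
p,e=fit(obs,[.47,.39,.2]);print(p,e.round(1).tolist(),place([0,-.045,.046],p))
# rack well vial check: TCP-held vial position vs camera
E
```

```text
[0.48543127 0.35140067 0.046     ]
[0.47700363 0.39534754 0.18775676] [[0.7, 0.2], [-1.4, 1.3], [-1.7, -0.8], [0.1, -0.5]] [[0.48540313 0.3511384  0.046     ]]
```

```bash
python3 -m inch '0.012 0.06 0 0 0 0 0.9; 0.012 0.115 -0.03 0 0 0 0.9; 0.012 0.115 -0.08 0 0 0 0.9; 0.012 0.115 -0.13 0 0 0 0.9; 0.012 0.115 -0.18 0 0 0 0.9' 25; python3 -m inch '0 0 -0.02 0 0 0 0.9; 0 0 -0.02 0 0 0 0.9; 0 0 -0.02 0 0 0 0.9; 0 0 -0.02 0 0 0 0.9; 0 0 -0.02 0 0 0 0.9' 25;python3 - <<'E'
from workcell import r,camera,camera_params
from h import *
import cv2,pickle
im=camera("wrist");print(r.state()["eef_pos"])
a=cv2.resize(im[130:290,170:340],None,fx=3.5,fy=3.5,interpolation=cv2.INTER_CUBIC);cv2.imwrite("pics/w6.png",a)
a=cv2.resize(camera("scene")[190:290,130:260],None,fx=5,fy=5,interpolation=cv2.INTER_CUBIC);cv2.imwrite("pics/s6.png",a)
E
```

```text
t: 5.77
eef_pos: [0.4855, 0.3526, 0.1472]
ee_rot: [-0.0, 0.995, 0.1, 0.0]
contact_force: [0.4, -0.7, -1.3]
finger_gap: 0.0208
t: 6.18
eef_pos: [0.4864, 0.3529, 0.1399]
ee_rot: [-0.001, 0.995, 0.1, 0.002]
contact_force: [0.0, 0.3, -1.1]
finger_gap: 0.0217
[0.48624617 0.35285469 0.13973385]
```

View pics/w6.png

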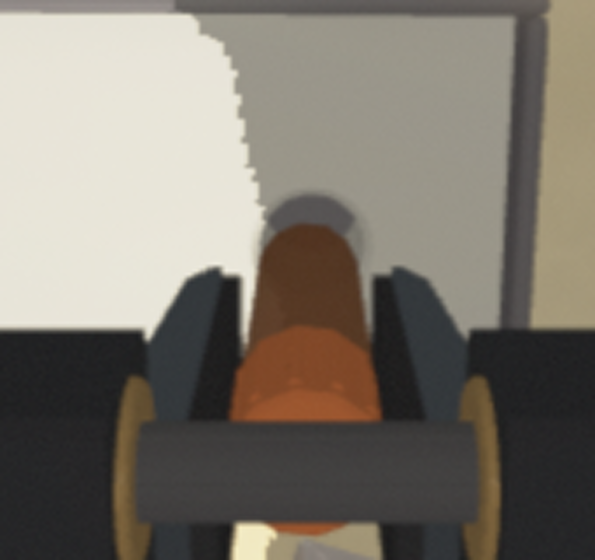

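View pics/s6.png

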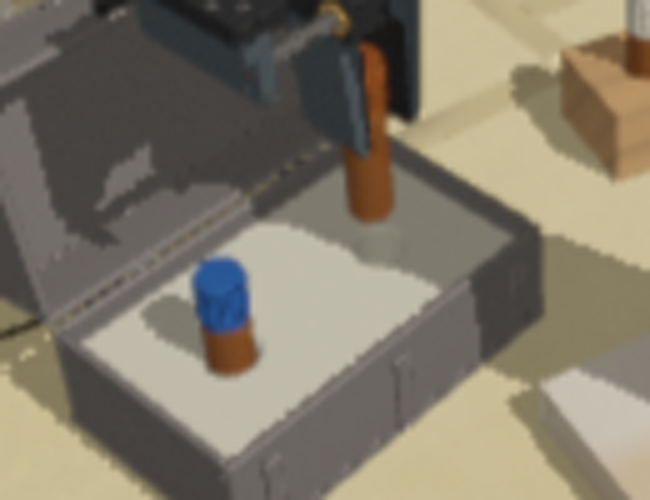

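```bash
python3 - <<'E'
from workcell import r,camera,camera_params
from h import *
T=camera_params("wrist");e=r.state()["eef_pos"];print(e)
Z=lambda p:((p-[170,130]+.5)*3.5-.5).round(1)
a=np.linspace(0,2*np.pi,200)
for n,c,zz,rad in(("well",[.4854,.3514],.046,.0125),("vial",e[:2],e[2]-.0725,.011)):
    q=Z(proj(np.c_[c[0]+rad*np.cos(a),c[1]+rad*np.sin(a),0*a+zz],T));print(n,q.min(0),q.max(0),q.mean(0))
E
```

```text
[0.48604412 0.35276407 0.13948752]
well [259.5 196.1] [366.  298.4] [312.772 247.337]
vial [256.6 221.9] [358.6 319.3] [307.6345 270.6525]
```

```bash
python3 -m inch '0 -0.003 -0.01 0 0 0 0.9; 0 -0.003 -0.03 0 0 0 0.9; 0 -0.003 -0.05 0 0 0 0.9; 0 -0.003 -0.06 0 0 0 0.9; 0 -0.003 -0.06 0 0 0 0.9' 25
```

```text
t: 6.7
eef_pos: [0.4845, 0.3505, 0.1058]
ee_rot: [0.001, 0.995, 0.1, -0.001]
contact_force: [0.2, 0.2, -1.3]
finger_gap: 0.0211
```

```bash
python3 -m inch '0 0 -0.01 0 0 0 0.9; 0 0 -0.02 0 0 0 0.9; 0 0 -0.03 0 0 0 0.9; 0 0 -0.04 0 0 0 0.9; 0 0 -0.05 0 0 0 0.9' 25;python3 -m inch '0 0 0 0 0 0 0.9; 0 0 -0.004 0 0 0 0.9; 0 0 -0.008 0 0 0 0.9; 0 0 -0.008 0 0 0 0.9; 0 0 -0.008 0 0 0 0.9' 25
```

```text
t: 7.12
eef_pos: [0.4853, 0.3509, 0.0824]
ee_rot: [0.0, 0.995, 0.1, -0.0]
contact_force: [0.5, 0.2, 0.2]
finger_gap: 0.0208
t: 7.53
eef_pos: [0.4854, 0.3509, 0.079]
ee_rot: [0.0, 0.995, 0.1, 0.0]
contact_force: [1.0, -1.2, 0.0]
finger_gap: 0.0213
```

Almost at the floor. I'll press on gently to confirm contact, then release with a small opening.

```bash
python3 -m inch '0 0 -0.002 0 0 0 0.9; 0 0 -0.003 0 0 0 0.9; 0 0 -0.004 0 0 0 0.9; 0 0 -0.004 0 0 0 0.9; 0 0 -0.004 0 0 0 0.9' 25;python3 -m inch '0 0 0 0 0 0 0.6; 0 0 0 0 0 0 0.55; 0 0 0 0 0 0 0.5; 0 0 0 0 0 0 0.5; 0 0 0 0 0 0 0.5'
```

```text
t: 7.95
eef_pos: [0.4854, 0.351, 0.0772]
ee_rot: [-0.0, 0.995, 0.1, 0.0]
contact_force: [-0.1, -0.4, 2.5]
finger_gap: 0.0214
t: 8.37
eef_pos: [0.4854, 0.3509, 0.0769]
ee_rot: [0.0, 0.995, 0.1, -0.0]
contact_force: [0.4, -0.3, -0.4]
finger_gap: 0.0453
```

```bash
python3 -m inch '0 0 0.03 0 0 0 0.5; 0 0 0.09 0 0 0 0.5; 0 0 0.16 0 0 0 0.5; 0 0 0.23 0 0 0 0.5; -0.03 0 0.30 0 0 0 0.5';python3 -m inch '-0.08 0 0.07 0 0 0 0.5; -0.14 0 0.14 0 0 0 0.5; -0.18 0 0.2 0 0 0 0.5; -0.18 0 0.2 0 0 0 0.5; -0.18 0 0.2 0 0 0 0.5';python3 - <<'E'
from workcell import r,camera,camera_params
from h import *
import cv2,pickle
T=camera_params("wrist");im=camera("wrist");print(r.state()["eef_pos"],r.state()["joints"])
pickle.dump(T,open("T7.pkl","wb"));cv2.imwrite("pics/w7.png",im)
a=cv2.resize(camera("scene")[150:300,100:300],None,fx=4,fy=4,interpolation=cv2.INTER_CUBIC);cv2.imwrite("pics/s7.png",a)
E
```

```text
t: 8.78
eef_pos: [0.472, 0.3509, 0.2283]
ee_rot: [-0.0, 0.995, 0.099, 0.001]
contact_force: [-0.2, -0.2, 1.0]
finger_gap: 0.0455
t: 9.2
eef_pos: [0.3798, 0.3517, 0.3306]
ee_rot: [-0.002, 0.995, 0.101, 0.003]
contact_force: [0.2, 0.0, 0.1]
finger_gap: 0.0455
[0.38030674 0.35118256 0.32807555] [ 7.23641433e-01  1.80172618e-01  1.51755238e+00 -4.19873370e-04
  1.44064517e+00  2.09355620e+00]
```

View pics/w7.png

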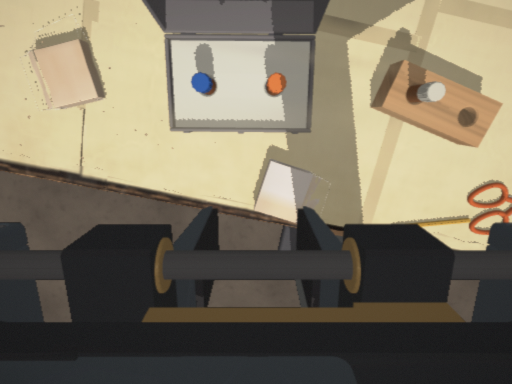

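View pics/s7.png

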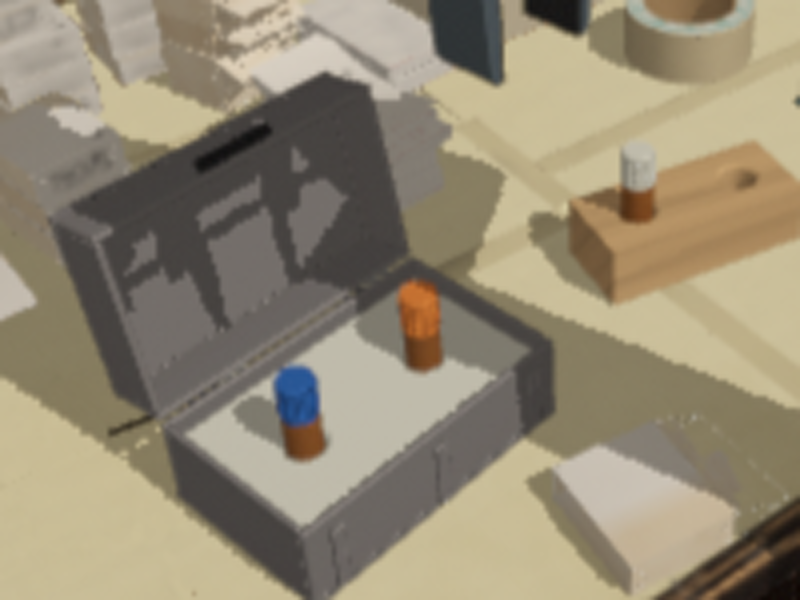

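The orange vial is seated in its well, with its cap level with the blue one in both views. The white vial and soap bar are undisturbed. Next I'll measure the lid angle.

```bash
python3 - <<'E'
from h import *
from workcell import camera_params
S,T=camera_params("scene"),camera_params("top")
z=lambda u,v:np.array([(u+.5)/4-.5+100,(v+.5)/4-.5+150])
P=[.477,.3953,.195]
def lid(d,h,y,t): return [.06-d*np.cos(t)+h*np.sin(t),y,.06+d*np.sin(t)+h*np.cos(t)]
for t in(1.75,1.8,1.85,1.9,1.95):
    q=proj(place([lid(.12,0,.095,t),lid(.12,0,-.095,t),lid(.12,.044,.095,t),lid(.12,.044,-.095,t)],P),S)
    print(t,(((q-[100,150])+.5)*4-.5).round(0).tolist(),lid(.12,.044,0,t))
for n,u in(("stack",(178,108)),("cards",(233,130)),("card2",(236,85)),("st",(190,70))):print(n,ray(u,T,0.0),ray(u,T,.08))
for tx in(.15,.165):print(place([tx,0,.2],P))
E
python3 -c "
import cv2
a=cv2.imread('pics/top0.png')[20:230,130:290]
cv2.imwrite('pics/tz2.png',cv2.resize(cv2.convertScaleAbs(a,alpha=1.4),None,fx=2.8,fy=2.8,interpolation=cv2.INTER_CUBIC))"
```

```text
1.75 [[93.0, 237.0], [373.0, 82.0], [49.0, 215.0], [325.0, 68.0]] [np.float64(0.12468490834039228), 0, np.float64(0.17023548717629478)]
1.8 [[87.0, 234.0], [366.0, 80.0], [44.0, 216.0], [320.0, 69.0]] [np.float64(0.13011354712181103), 0, np.float64(0.16686482353888757)]
1.85 [[81.0, 232.0], [360.0, 79.0], [40.0, 217.0], [315.0, 71.0]] [np.float64(0.13536693854985477), 0, np.float64(0.16322705349675742)]
1.9 [[76.0, 230.0], [353.0, 78.0], [37.0, 219.0], [310.0, 74.0]] [np.float64(0.14043195188186663), 0, np.float64(0.1593312695804956)]
1.95 [[70.0, 229.0], [347.0, 78.0], [33.0, 222.0], [306.0, 77.0]] [np.float64(0.14529592722232468), 0, np.float64(0.15518720922100768)]
stack [0.8223015  0.46472743 0.        ] [0.78805684 0.4468804  0.08      ]
cards [0.75717217 0.26836654 0.        ] [0.72679548 0.26218119 0.08      ]
card2 [0.92407473 0.27246053 0.        ] [0.88378586 0.26603204 0.08      ]
st [0.96830572 0.43905929 0.        ] [0.92539002 0.42273667 0.08      ]
[[0.62415715 0.42436498 0.2       ]]
[[0.63887287 0.42727148 0.2       ]]
```

View pics/tz2.png

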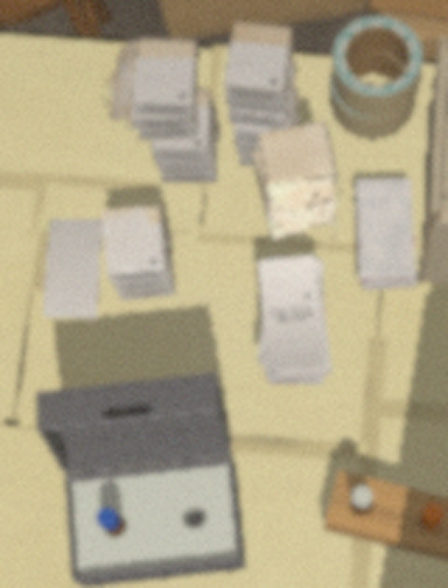

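```bash
python3 -m inch '0.07 0.02 0 0 0 0 1; 0.15 0.04 -0.01 0 0 0 1; 0.23 0.07 -0.02 0 0 0 1; 0.31 0.09 -0.03 0 0 0 1; 0.38 0.114 -0.04 0 0 0 1' 30; python3 -m inch '0.08 0.02 0 0 0 0 1; 0.14 0.038 -0.02 0 0 0 1; 0.14 0.038 -0.05 0 0 0 1; 0.14 0.038 -0.10 0 0 0 1; 0.14 0.038 -0.10 0 0 0 1';python3 - <<'E'
from workcell import r,camera,camera_params
from h import *
import cv2
s=r.state();print(s["eef_pos"],s["joints"],s["contact_force"])
a=cv2.resize(camera("scene")[60:300,60:330],None,fx=2.5,fy=2.5,interpolation=cv2.INTER_CUBIC);cv2.imwrite("pics/s8.png",a)
E
```

```text
t: 9.72
eef_pos: [0.5733, 0.4071, 0.3029]
ee_rot: [0.002, 0.995, 0.099, -0.002]
contact_force: [0.1, 0.7, -0.1]
finger_gap: 0.015
t: 10.13
eef_pos: [0.6398, 0.4247, 0.2462]
ee_rot: [0.004, 0.995, 0.099, -0.007]
contact_force: [-0.9, -1.0, -1.4]
finger_gap: 0.0009
[0.63983138 0.42472476 0.24622713] [ 5.71203905e-01  6.49941035e-01  9.77087109e-01 -3.84888679e-04
  1.53086691e+00  1.94377836e+00] [-0.89516581 -0.98340819 -1.4454044 ]
```

View pics/s8.png

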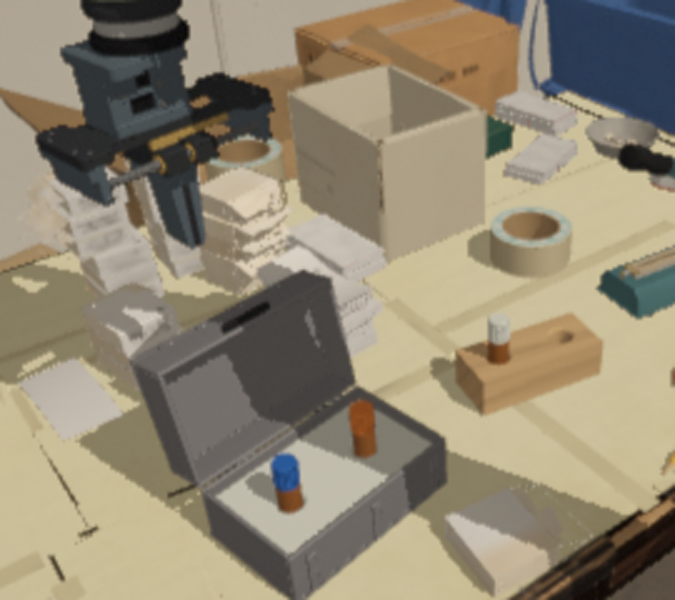

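```bash
python3 -m inch '0 0 -0.05 0 0 0 1; 0 0 -0.11 0 0 0 1; 0 0 -0.16 0 0 0 1; 0 0 -0.16 0 0 0 1; 0 0 -0.16 0 0 0 1'; python3 -m inch '0 0 0 0 0 0 1; -0.01 -0.002 0.004 0 0 0 1; -0.02 -0.004 0.008 0 0 0 1; -0.03 -0.006 0.011 0 0 0 1; -0.04 -0.008 0.014 0 0 0 1'
```

```text
t: 10.6
eef_pos: [0.6402, 0.4265, 0.1762]
ee_rot: [0.001, 0.995, 0.1, -0.001]
contact_force: [0.5, 0.5, 0.2]
finger_gap: 0.0003
t: 11.02
eef_pos: [0.62, 0.423, 0.1856]
ee_rot: [-0.0, 0.995, 0.1, 0.001]
contact_force: [-1.0, 0.0, 0.2]
finger_gap: 0.0007
```

```bash
python3 -m inch '0.01 0.002 0 0 0 0 1; 0.02 0.004 -0.01 0 0 0 1; 0.02 0.004 -0.04 0 0 0 1; 0.02 0.004 -0.05 0 0 0 1; 0.02 0.004 -0.05 0 0 0 1'; python3 -m inch '0 0 0 0 0 0 1; -0.01 -0.002 0 0 0 0 1; -0.02 -0.004 0 0 0 0 1; -0.03 -0.006 0 0 0 0 1; -0.04 -0.008 0 0 0 0 1'
```

```text
t: 11.43
eef_pos: [0.6299, 0.4242, 0.1562]
ee_rot: [0.001, 0.995, 0.1, -0.002]
contact_force: [-0.2, 0.4, -0.9]
finger_gap: 0.0007
t: 11.85
eef_pos: [0.6128, 0.4216, 0.1616]
ee_rot: [-0.001, 0.995, 0.1, 0.005]
contact_force: [6.5, 0.8, 5.6]
finger_gap: 0.0002
```

```bash
python3 -m inch '-0.018 -0.004 0.014 0 0 0 1; -0.037 -0.007 0.028 0 0 0 1; -0.056 -0.011 0.038 0 0 0 1; -0.075 -0.015 0.046 0 0 0 1; -0.094 -0.019 0.052 0 0 0 1'; python3 - <<'E'
from workcell import r,camera,camera_params
from h import *
import cv2
s=r.state();print(s["eef_pos"],s["contact_force"])
a=cv2.resize(camera("scene")[60:300,60:330],None,fx=2.5,fy=2.5,interpolation=cv2.INTER_CUBIC);cv2.imwrite("pics/s9.png",a)
E
```

```text
t: 12.27
eef_pos: [0.5626, 0.4114, 0.1858]
ee_rot: [-0.0, 0.995, 0.1, 0.001]
contact_force: [3.8, 0.2, -1.7]
finger_gap: 0.0006
[0.56262482 0.41138125 0.18580894] [ 3.78716498  0.15237072 -1.69000247]
```

View pics/s9.png

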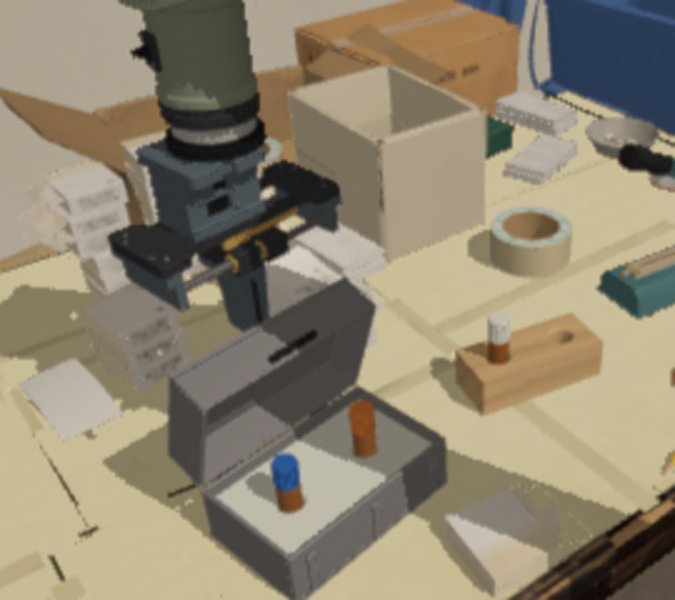

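The lid is past vertical and following the fingers. I'll continue the arc.

```bash
python3 -m inch '-0.024 -0.005 0.006 0 0 0 1; -0.05 -0.01 0.008 0 0 0 1; -0.075 -0.015 0.006 0 0 0 1; -0.10 -0.02 0 0 0 0 1; -0.124 -0.025 -0.010 0 0 0 1'; python3 -m inch '-0.018 -0.004 -0.01 0 0 0 1; -0.035 -0.007 -0.023 0 0 0 1; -0.05 -0.01 -0.038 0 0 0 1; -0.06 -0.012 -0.053 0 0 0 1; -0.07 -0.014 -0.068 0 0 0 1'; python3 - <<'E'
from workcell import r,camera,camera_params
from h import *
import cv2
s=r.state();print(s["eef_pos"],s["contact_force"])
a=cv2.resize(camera("scene")[60:300,60:330],None,fx=2.5,fy=2.5,interpolation=cv2.INTER_CUBIC);cv2.imwrite("pics/s10.png",a)
E
```

```text
t: 12.73
eef_pos: [0.5009, 0.399, 0.1809]
ee_rot: [-0.0, 0.995, 0.1, 0.001]
contact_force: [2.5, 1.2, 0.2]
finger_gap: 0.0003
t: 13.15
eef_pos: [0.4649, 0.3917, 0.1461]
ee_rot: [0.0, 0.995, 0.1, -0.001]
contact_force: [-1.1, 0.1, 4.0]
finger_gap: 0.0002
[0.46487675 0.3917123  0.14611549] [-1.12237851  0.06576549  3.95364402]
```

View pics/s10.png

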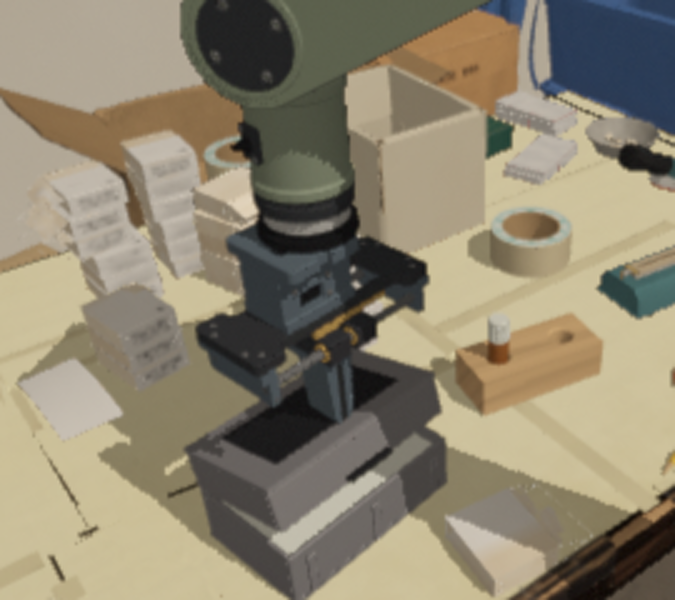

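```bash
python3 -m inch '-0.01 -0.002 -0.01 0 0 0 1; -0.018 -0.004 -0.02 0 0 0 1; -0.025 -0.005 -0.03 0 0 0 1; -0.03 -0.006 -0.038 0 0 0 1; -0.032 -0.006 -0.044 0 0 0 1'; python3 -m inch '0 0 0 0 0 0 1; 0 0 -0.002 0 0 0 1; 0 0 -0.004 0 0 0 1; 0 0 -0.004 0 0 0 1; 0 0 -0.004 0 0 0 1'
```

```text
t: 13.62
eef_pos: [0.4498, 0.3886, 0.1233]
ee_rot: [0.0, 0.995, 0.1, -0.001]
contact_force: [-1.3, -1.2, 3.5]
finger_gap: 0.0003
t: 14.03
eef_pos: [0.45, 0.3888, 0.1232]
ee_rot: [0.0, 0.995, 0.1, -0.0]
contact_force: [-2.9, -1.7, 8.2]
finger_gap: 0.0002
```

```bash
python3 -m inch '0 0 -0.003 0 0 0 1; 0 0 -0.006 0 0 0 1; 0 0 -0.008 0 0 0 1; 0 0 -0.008 0 0 0 1; 0 0 -0.008 0 0 0 1'; python3 -m inch '0 0 -0.003 0 0 0 1; 0 0 -0.006 0 0 0 1; 0 0 -0.006 0 0 0 1; 0 0 -0.006 0 0 0 1; 0 0 -0.006 0 0 0 1'
```

```text
t: 14.45
eef_pos: [0.45, 0.3888, 0.1231]
ee_rot: [-0.001, 0.995, 0.1, 0.001]
contact_force: [-7.5, -6.1, 28.7]
finger_gap: 0.0004
t: 14.87
eef_pos: [0.45, 0.3888, 0.1229]
ee_rot: [-0.001, 0.995, 0.1, 0.001]
contact_force: [-9.8, -9.8, 42.8]
finger_gap: 0.0004
```

The lid is rigid at a tip height of 0.104 m, which is the stated closed top height. I'll lift straight up and away to inspect.

```bash
python3 -m inch '0 0 0.02 0 0 0 1; 0 0 0.06 0 0 0 1; 0 0 0.13 0 0 0 1; 0 0 0.20 0 0 0 1; 0 0 0.27 0 0 0 1'; python3 -m inch '-0.05 -0.05 0.06 0 0 0 1; -0.10 -0.10 0.12 0 0 0 1; -0.13 -0.15 0.18 0 0 0 1; -0.16 -0.22 0.2 0 0 0 1; -0.16 -0.25 0.2 0 0 0 1';python3 -m inch '0 0 0 0 0 0 1; 0 0 0 0 0 0 1; 0 0 0 0 0 0 1; 0 0 0 0 0 0 1; 0 0 0 0 0 0 1'; python3 - <<'E'
from workcell import r,camera,camera_params
from h import *
import cv2
T=camera_params("wrist");S=camera_params("scene")
im=camera("wrist");cv2.imwrite("pics/w11.png",im)
s=r.state();print(s["eef_pos"],s["contact_force"])
im=camera("scene");cv2.imwrite("pics/s11full.png",im)
a=cv2.resize(im[170:310,120:290],None,fx=4.2,fy=4.2,interpolation=cv2.INTER_CUBIC);cv2.imwrite("pics/s11.png",a)
P=[.477,.3953,.195]
L=[[-.06,y,z] for y in(.095,-.095) for z in(0,.06,.104)]+[[.06,y,.104] for y in(.095,-.095)]
print(((proj(place(L,P),S)-[120,170]+.5)*4.2-.5).round().tolist())
E
```

```text
t: 15.28
eef_pos: [0.4498, 0.3886, 0.2508]
ee_rot: [0.0, 0.995, 0.1, -0.001]
contact_force: [0.6, 0.6, 0.5]
finger_gap: 0.0007
t: 15.7
eef_pos: [0.3686, 0.2622, 0.3536]
ee_rot: [-0.001, 0.995, 0.1, 0.002]
contact_force: [0.7, -0.1, 0.7]
finger_gap: 0.0007
t: 16.12
eef_pos: [0.3706, 0.2647, 0.349]
ee_rot: [0.0, 0.995, 0.1, -0.001]
contact_force: [-0.0, 0.2, 0.2]
finger_gap: 0.0003
[0.37054765 0.26461806 0.3490556 ] [-0.04912674  0.406177   -0.02112793]
[[250.0, 556.0], [236.0, 478.0], [225.0, 415.0], [501.0, 346.0], [499.0, 270.0], [498.0, 210.0], [69.0, 297.0], [344.0, 122.0]]
```

View pics/s11.png

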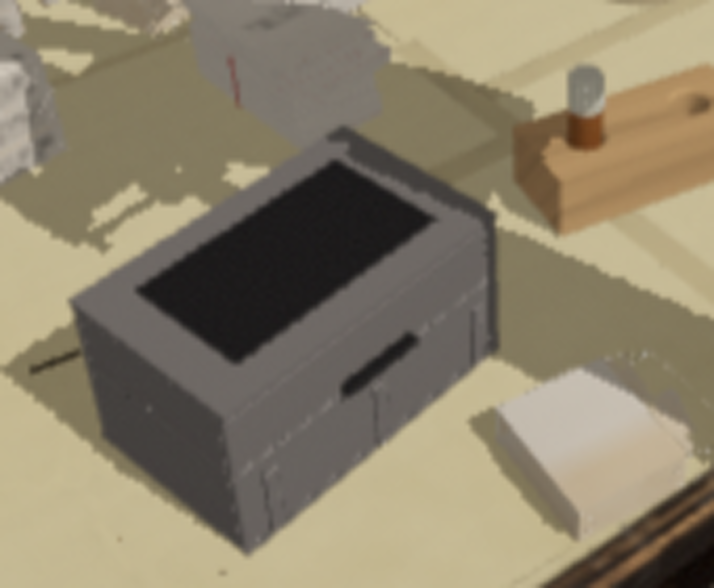

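View pics/s11full.png

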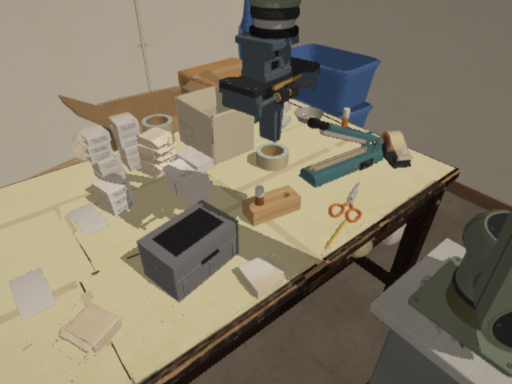

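View pics/w11.png

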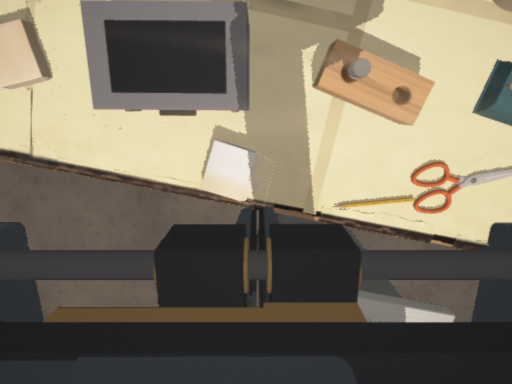

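The lid is shut: its top corners at (222,415) and (494,212) in the zoom match the closed prediction within about 1 image pixel. No seam gap shows. The white vial, soap, tape and scissors are where they were, and the robot is clear.

```bash
python3 -c "
from workcell import close_job
print(close_job())"
```

```text
the job is handed in; nothing more can be done
None
```

The orange-capped vial now stands in the case's empty well, the upper shell is shut over both vials, and the job was handed in at about 16 s of the 56 s allowed.

- **Vial:** I released it on the well floor at light contact (2.5 N). Before closing the lid, its cap looked level with the blue one.
- **Lid:** I pushed it over from behind and pressed down until it stopped moving. The fingertips stopped at 0.104 m, the stated closed height of the top.
- **Final pictures:** The lid's top corners match a fully closed lid within about one image pixel, and the two visible sides show no gap. The rear edge was not in view.
- **Other objects:** The white vial is still in the rack. The soap bar, tape roll and scissors look unmoved, and the robot was clear of everything.

**Press force:** the final press read about 43 N downward (about 45 N in all) at the wrist, through the closed fingertips. That is under the 120 N wrist limit. The 40 N limit applies to the arm and the gripper's body, and neither should have touched anything, though I did not measure that separately.

**Lid approach:** on my first approach behind the lid the fingertips were too high, so I backed off and lowered them before touching it.

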